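Tuck the cover of the polished-parts case under its lip

ROBOT

A 7-joint arm with a two-finger parallel gripper is mounted at the origin on the work surface. World frame = base frame: x ahead of the robot, y to its left, z up, the work surface at z = 0. Lengths are in m, angles in rad, forces in N, time in s.
With the tool pointing down it reaches from about 0.4 to 0.85 m from the base axis. Payload 4.5 kg.
Tool frame: the origin (TCP) lies midway between the tips of the shut fingers; the grasp point (between the pads) lies 19 mm behind it; z points along the fingers, y is the direction in which the jaws open and shut (so a half turn about z gives the same grasp; the last joint's range is limited). The gripper opens to 88 mm and grips with 3 to 60 N. Pads are 18 mm wide; open, the fingers measure 123 mm over their backs; the gripper's body (75 mm by 187 mm) begins 45 mm behind the grasp point.
Start: joints at [-1.117, 0.689, -0.195, 1.565, 0.157, 0.902, -0.215], TCP at [0.255, 0.571, 0.239] pointing down, gripper open.
Joint ranges: [-3.01, 3.01], [-0.46, 2.08], [-1.47, 1.51], [0.13, 2.56], [-1, 4.14], [0.04, 2.09], [-2.66, 2.66]. Speed limits (rad/s): [2.57, 2.57, 3.14, 3.14, 3.14, 3.14, 3.14].

INTERFACE

Orientations are given as a unit quaternion [x, y, z, w].
In Python, from plant import r gives the robot as it stands.
- The arm moves only by the tool play_rows, never from a script. Its argument "targets" is a list of rows, each an object of numbers: "jaw": the closure, from 0 (fully open) to 1 (shut); "dx", "dy", "dz": the shift along the tool's x, y, z in m; "yaw": the turn about the tool's z in rad. A call has exactly 5 rows; each row shifts and turns the pose as measured when the row begins, along the tool's axes as they then stand; what a row does not reach is not made up. A row lasts 1/10 s, in which the tool goes at most 50 mm and 8.59 degrees, less where a joint would pass 70% of its speed; a pose out of reach is approached as far as the arm can. A call with a gripper value outside its range is refused whole. The fingers move at their own pace and stop on an object; "squeeze" is the grip in N (left out, the last holds). Time passes only in rows, so rows that do not move let the fingers close, or fill a call up. It gives the time, the measured TCP pose, the force and the opening at its end, in the units of the state.
- r.get_state(): the state, without advancing time (a new reading comes with each control period).
- r.snapshot(name): name is "scene" or "side" or "wrist"; returns a dict with "frame" (384x512x3 uint8, red, green, blue), "z_map" (384x512 float32, m along the optical axis (not along the pixel's ray), 0 where there is no reading), "mtx" (3x3 intrinsics, pixels), "dist_coeffs" ([k1, k2, p1, p2, k3] as OpenCV has them; the pictures are not rectified), "position" and "orientation" of the camera in the world; the wrist camera has in their place "T_tool_cam" (4x4, takes a point from camera to tool coordinates, whose origin is the TCP and whose axes are the flange's). Camera axes: x right, y up, looking along -z (the intrinsics and any distortion apply to the point x, -y, -z); pixel columns grow to the right and rows downward; lengths in m; the calibration is good to about 2 mm. A picture is of the moment at which its call begins: read the wrist's pose just before it.
- r.finish_job(): hands the job in, once; it reports no verdict.
The state is a dict: "clock": time; "q": joint angles; "qd": joint speeds; "joint_torque": joint torques, N m; "tool_pos": TCP position; "eef_rot": TCP orientation; "contact_force": force on the tool from outside, world axes, zero at the start; "moment": the same for the moment, N m; "opening": opening from 0.0 (shut) to 1.0 (fully open).
Only numpy, scipy, OpenCV 4.12 (cv2) and the standard library are available. Lean on these libraries where they do the work, as an engineer would, in place of code of your own. Each camera call takes 0.05 s, during which the arm holds its last target.

TASK

Close the cover of the small grey case so that polishing dust stays off the brass fittings: with a fingertip, push the standing yellow flap over until it lies flat, then, keeping it pressed down, push it by its black thumb step until its free edge is tucked fully home under the red lip, so that it stays shut by itself. Touch and push only: grasp and lift nothing, and leave the jar, the loose brass fitting and the felt wheel undisturbed.

Things in the scene. Friction and masses are not known exactly. Their poses are not given: they have to be found in the camera images.
- case: grey open case fixed to the bench, 110 mm wide (y), from x = -65 to +80 mm, walls 47 mm high; feet reach 73 mm either side. Origin on the bench, mid-width. Its +x points from the flap's hinge to the red lip, the way the flap is folded and pushed. Hinge line along y at x = -60, z = 47 mm. The flat flap's upper face is at z = 50 mm. +x lies within 0.7 rad of straight away from the robot
- lip (a point): middle of the lower inner edge of the fixed red lip, in the case frame at x = 55 mm, z = 53 mm. The lip is a 5 mm thick strip (z = 53 to 58 mm) that overhangs from there to x = 80 mm over the whole width. It leaves 3 mm above the flap when that is pressed flat; a pushed-back flap clears it by 5 mm as it folds down
- flap_edge (a point): middle of the free edge of the yellow flap, on its outer face (the face that is up when it is flat). The flap is a stiff plate 110 mm from hinge line to free edge, 106 mm wide, 3 mm thick, 80 g. Moves with the flap
- thumb_step (a point): middle of the foot of the black thumb step on the flap's outer face, 72 mm from the hinge line, 38 mm from the free edge; moves with the flap. It is 60 mm wide (along the hinge) and rises 8 mm; its square face looks to the hinge, the other side slopes down to end 92 mm from the hinge line. Press the bare flap just on its hinge side and push against it
- flap_hinge (a joint): angle of the flap, rad: 0 = flat on the case (stop), 1.57 = upright, 2.0 = leaning back (stop). It starts standing at 1.45 to 1.9. A weak spring (0.08 N m/rad, rest at 1.7, friction 0.03 N m) lifts a flat flap again unless the lip retains it; 1 to 3 N at the thumb step hold it flat. Tucked and let go it rises to about 0.03, against the lip's underside
- flap_slide (a joint): travel of the flap and its hinge pin in the hinge slots along the case's +x, m: 0 = pushed back (start), 0.016 = fully home, edge 11 mm under the lip (stop). It takes about 3 N to slide and stays where it is left
- paste_jar: loose jar, 56 mm diameter, 55 mm high, origin at the centre of its underside; stands near the case, leave alone
- fitting: loose brass fitting, 28 mm square, 36 mm high with its spigot, origin at the centre of its underside; leave alone
- felt_wheel: loose white felt wheel, 72 mm diameter, 26 mm high, lying flat, origin at the centre of its underside; leave alone
Mind the look-alikes: they are no part of the job. There is more than one size of the case; the job needs the middle-sized.

How it is judged:
On the way:
1. the flap has been folded over, nearly flat (value of joint flap_hinge below 0.3 rad), for 0.1 s.
At the end, for the whole second after the job is handed in: The flap lies flat within 0.06 rad, at rest by itself, its slide is at least 12 mm of its 16 mm along so that the free edge is 7 mm or more under the red lip (and below it, not on top), and the jar, fitting and felt wheel are within 15 mm of where they stood (value of joint flap_hinge below 0.06 rad and value of joint flap_slide above 0.012 m and x of flap_edge in the frame of case above 0.062 m and z of flap_edge in the frame of case below 0.056 m and not (velocity of joint flap_hinge above 0.1 rad/s) and distance of each of paste_jar, fitting, felt_wheel from where it was at the start of the episode below 0.015 m); the robot touches nothing.
It fails at once if the jar, the fitting or the felt wheel is pushed more than 15 mm, or lifted (distance of any of paste_jar, fitting, felt_wheel from where it was at the start of the episode above 0.015 m).
It also fails if it takes over 42 s, if anything falls off the work surface, if the arm or the gripper's body presses on something with over 40 N, if the wrist force passes 120 N, or if a joint passes its speed limit or range.

## Working session

There is one attempt and no reset: what is moved stays moved. The work goes in short steps, Python scripts to look and compute and a tool call to move; the robot and the scene stay as the last step left them, time stands still between calls to the robot, and variables do not carry over. Pictures are saved under pics/ and viewed, and the job is handed in when it is done.

Besides the shell and the picture viewer there is one more tool, called after "Call:" as a command line: name --argument value ..., lists and objects as JSON in quotes. play_rows: Moves the arm, as the interface text tells. Its arguments: {"type":"object","properties":{"targets":{"type":"array"},"squeeze":{"type":"number"}},"required":["targets"]}

```bash
ls; mkdir -p pics; cat > h.py <<'E'
import numpy as np,cv2
from plant import r
from scipy.spatial.transform import Rotation as R
def snap(n,save=None):
    st=r.get_state(); s=r.snapshot(n)
    if save: cv2.imwrite('pics/'+save,s['frame'][:,:,::-1])
    if n=='wrist':
        T=np.eye(4);T[:3,:3]=R.from_quat(st['eef_rot']).as_matrix();T[:3,3]=st['tool_pos'];T=T@np.array(s['T_tool_cam'])
    else:
        T=np.eye(4);T[:3,:3]=R.from_quat(s['orientation']).as_matrix();T[:3,3]=s['position']
    s['T']=T
    return s
def rays(s,uv):
    p=cv2.undistortPoints(np.array(uv,float).reshape(-1,1,2),np.array(s['mtx']),np.array(s['dist_coeffs'])).reshape(-1,2)
    return np.c_[p[:,0],-p[:,1],-np.ones(len(p))]
def pts(s,uv):  # depth points
    uv=np.array(uv).astype(int).reshape(-1,2); z=s['z_map'][uv[:,1],uv[:,0]]
    return (rays(s,uv)*z[:,None])@s['T'][:3,:3].T+s['T'][:3,3]
def plane(s,uv,h):
    d=rays(s,uv)@s['T'][:3,:3].T; o=s['T'][:3,3]
    return o+d*((h-o[2])/d[:,2])[:,None]
E
python3 - <<'E'
from h import *
st=r.get_state();print(st)
for n in ('scene','side','wrist'):
    s=snap(n,n+'0.png');print(n,s['T'],s['mtx'])
E
```

```text
pics
{'clock': 0.0, 'q': array([-1.11720707,  0.68994753, -0.19451431,  1.56633585,  0.15730812,
        0.90247448, -0.21508313]), 'qd': array([ 0.00036125,  0.00149807, -0.00324676, -0.00132446, -0.00180431,
        0.00045622, -0.00148635]), 'joint_torque': array([ 8.05961122e-05, -5.27566373e+01, -1.26691192e+00, -1.53425556e+01,
       -5.25793014e-02,  6.59059049e-03,  1.74836568e-04]), 'tool_pos': array([0.2545238 , 0.57014943, 0.23793496]), 'eef_rot': array([ 2.08305144e-01,  9.78063485e-01, -8.78623733e-04, -1.18128299e-04]), 'contact_force': array([-0.08620297,  0.44625424,  0.35133678]), 'moment': array([ 0.01614977, -0.01371572,  0.04218716]), 'opening': 1.0000595126115808}
scene [[ 0.73856477 -0.48573342  0.46753088  0.90395538]
 [ 0.67415386  0.52570142 -0.51880111 -0.3691449 ]
 [ 0.00621739  0.69835597  0.71572361  0.60988136]
 [ 0.          0.          0.          1.        ]] [[432.94393951   0.         261.76680854]
 [  0.         432.94393951 189.93886216]
 [  0.           0.           1.        ]]
side [[ 0.98532653  0.0825555  -0.14938612  0.42121018]
 [-0.17067477  0.48335144 -0.85862769 -0.61753617]
 [ 0.00132156  0.87152509  0.49034914  0.4490468 ]
 [ 0.          0.          0.          1.        ]] [[376.63241777   0.         255.96461213]
 [  0.         376.63241777 186.90301391]
 [  0.           0.           1.        ]]
wrist [[ 0.40722538 -0.87604915 -0.25827385  0.18854121]
 [ 0.91332703  0.39026247  0.11631395  0.60166939]
 [-0.00110215 -0.28325448  0.95904415  0.38306562]
 [ 0.          0.          0.          1.        ]] [[309.82809524   0.         257.09140576]
 [  0.         309.82809524 193.6058804 ]
 [  0.           0.           1.        ]]
```

View pics/scene0.png

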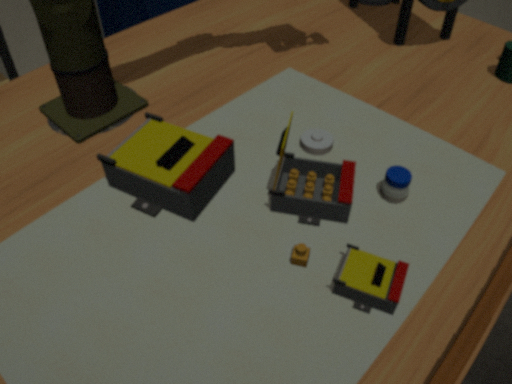

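View pics/side0.png

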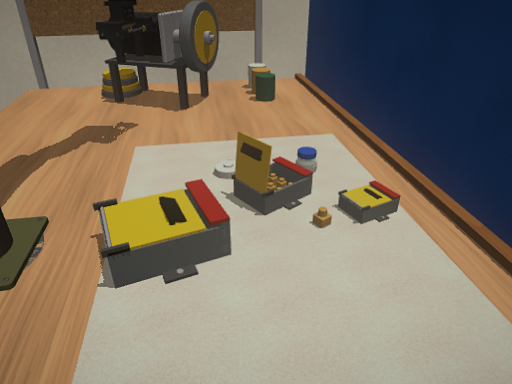

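View pics/wrist0.png

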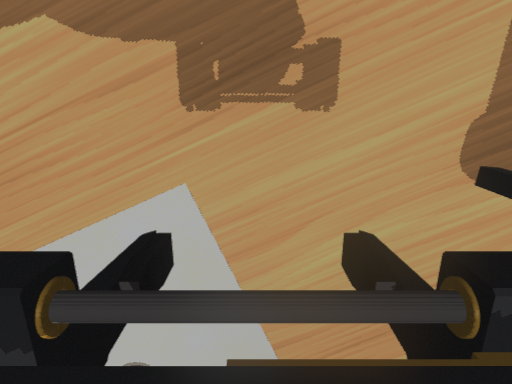

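The scene view shows the open middle case around (312,190), with its flap standing at (285,145) and its red lip at (347,182). The felt wheel is at (317,142), the jar at (397,183) and the fitting at (300,255). The side view agrees, with the case at (272,180). Next I'll measure.

```bash
python3 - <<'E'
from h import *
for n,box in (('scene',(255,100,430,280)),('side',(200,125,350,240))):
    s=snap(n); f=s['frame']; hsv=cv2.cvtColor(f,cv2.COLOR_RGB2HSV)
    x0,y0,x1,y1=box
    cv2.imwrite(f'pics/crop_{n}.png',cv2.resize(f[y0:y1,x0:x1,::-1],None,fx=4 if n=='side' else 3.3,fy=4 if n=='side' else 3.3,interpolation=cv2.INTER_CUBIC))
    def m(lo,hi):
        k=cv2.inRange(hsv,np.array(lo),np.array(hi)); z=np.zeros_like(k); z[y0:y1,x0:x1]=k[y0:y1,x0:x1]; return z
    for name,k in (('red',m((0,180,60),(6,255,255))|m((174,180,60),(180,255,255))),('yellow',m((22,150,60),(32,255,255))),('brass',m((12,130,60),(22,255,255))),('blue',m((105,130,50),(125,255,255)))):
        nn,lab,stt,cen=cv2.connectedComponentsWithStats(k)
        for i in range(1,nn):
            if stt[i,4]<12: continue
            v,u=np.where(lab==i); P=pts(s,np.c_[u,v]); P=P[np.isfinite(P).all(1)]
            print(n,name,stt[i],cen[i].round(1),'med',np.median(P,0).round(3),'lo',np.percentile(P,3,axis=0).round(3),'hi',np.percentile(P,97,axis=0).round(3))
            if name=='red':
                top=P[abs(P[:,2]-0.058)<0.004]
                print('  rect',len(top),cv2.minAreaRect((top[:,:2]*1000).astype(np.float32)))
            if name=='yellow':
                c=P.mean(0);U,S,V=np.linalg.svd(P-c);print('  normal',V[2],S/np.sqrt(len(P)))
E
```

```text
scene red [338 161  16  42 493] [346.1 182.2] med [0.644 0.149 0.058] lo [0.613 0.108 0.056] hi [0.671 0.197 0.06 ]
  rect 488 ((641.07958984375, 153.87020874023438), (22.766590118408203, 107.32039642333984), 30.56340217590332)
scene red [393 262  14  18 174] [400.1 271.2] med [0.814 0.06  0.041] lo [0.805 0.042 0.039] hi [0.824 0.077 0.043]
  rect 0 ((0.0, 0.0), (0.0, 0.0), 0.0)
scene yellow [282 126   7  24  59] [284.7 138.1] med [0.55  0.081 0.156] lo [0.534 0.054 0.136] hi [0.566 0.103 0.157]
  normal [-0.84714218 -0.51326963  0.13749332] [0.01808066 0.00686925 0.00127709]
scene yellow [ 340  248   56   32 1092] [365.1 266.3] med [0.763 0.035 0.035] lo [ 0.736 -0.004  0.033] hi [0.803 0.065 0.038]
  normal [-0.47344206  0.57019397  0.67136536] [0.03280662 0.02149149 0.01188222]
scene brass [365 100  65  32 977] [406.9 109.6] med [0.586 0.518 0.   ] lo [ 0.507  0.485 -0.002] hi [0.646 0.585 0.003]
scene brass [277 164   3   9  12] [277.8 168.3] med [0.562 0.05  0.107] lo [0.552 0.048 0.087] hi [0.565 0.065 0.12 ]
scene brass [285 168  14  27 231] [291.9 181.6] med [0.552 0.105 0.0
[... 1218 characters left out ...]
3996 0.00053385]
side yellow [200 218   6  12  47] [201.8 224.8] med [ 0.42  -0.075  0.072] lo [ 0.417 -0.085  0.009] hi [0.426 0.028 0.074]
  normal [0.96090009 0.12689332 0.24610791] [0.03688894 0.0049428  0.00213224]
side brass [ 235  130   52   63 1613] [255.5 165.7] med [0.541 0.095 0.092] lo [0.509 0.049 0.02 ] hi [0.608 0.162 0.155]
side brass [266 136  12   1  12] [271.5 136. ] med [0.662 0.483 0.002] lo [0.647 0.478 0.001] hi [0.679 0.488 0.003]
side brass [314 207  17  21 149] [323.7 216.4] med [ 0.666 -0.015  0.023] lo [ 0.651 -0.023  0.006] hi [ 0.679 -0.004  0.038]
side blue [298 147  18   8 106] [306.8 150.8] med [0.702 0.234 0.057] lo [0.681 0.217 0.055] hi [0.721 0.253 0.058]
```

```bash
cat >> h.py <<'E'
TH=np.deg2rad(30.2); U=np.array([np.cos(TH),np.sin(TH)]); V=np.array([-U[1],U[0]])
O=np.array([.6407,.1533])-.0675*U
def case(p): p=np.atleast_2d(p); d=p[:,:2]-O; return np.c_[d@U,d@V,p[:,2]]
def flap_angle(save=None):
    out=[]
    for n in ('scene','side'):
        s=snap(n,save and n+save); hsv=cv2.cvtColor(s['frame'],cv2.COLOR_RGB2HSV)
        k=cv2.inRange(hsv,np.array((14,150,30)),np.array((34,255,255)))
        v,u=np.where(k>0); P=case(pts(s,np.c_[u,v]))
        P=P[(abs(P[:,1])<.06)&(P[:,0]>-.09)&(P[:,0]<.085)&(P[:,2]>.045)&(P[:,2]<.17)]
        if len(P)<10: print(n,'few');continue
        A=P[:,[0,2]];c=A.mean(0);_,_,W=np.linalg.svd(A-c,full_matrices=False);d=W[0]*np.sign(W[0][1]) 
        print(n,len(P),'mean',P.mean(0).round(4),'dir angle',np.arctan2(d[1],d[0]).round(3),'hi',np.percentile(P,98,axis=0).round(4),'lo',np.percentile(P,2,axis=0).round(4))
def tool():
    st=r.get_state();X=R.from_quat(st['eef_rot']).as_matrix()
    print('t',round(st['clock'],2),'case',case(st['tool_pos']).round(4),'xaxis-vs -u deg',np.rad2deg(np.arctan2(*(X[:2,0]@np.c_[V,U]))).round(2)-180,'F',st['contact_force'].round(1),'Fcase',(st['contact_force'][:2]@np.c_[U,V]).round(1),'open',round(st['opening'],3),'q',st['q'].round(2))
    return st
E
python3 - <<'E'
from h import *
flap_angle(); tool()
s=snap('scene')
for nm,uv,h in (('wheel',(317,139),.026),('fit',(300,253),.02)):
    print(nm,pts(s,[uv]),case(plane(s,[uv],h)))
print('jar',case([[.704,.236,.055]]))
E
```

```text
scene 141 mean [-0.0499 -0.0245  0.1339] dir angle 1.464 hi [-0.0457  0.0188  0.157 ] lo [-0.0557 -0.0516  0.0786]
side 1342 mean [-0.0551 -0.0035  0.1032] dir angle 1.462 hi [-0.0482  0.0501  0.1566] lo [-0.0615 -0.0499  0.0543]
t 0.35 case [[-0.0562  0.5549  0.2385]] xaxis-vs -u deg -54.25 F [ 0.3 -0.4  0.5] Fcase [ 0.1 -0.6] open 1.003 q [-1.12  0.69 -0.19  1.57  0.16  0.9  -0.22]
wheel [[0.50593022 0.24815603 0.02491335]] [[-0.00120145  0.14841056  0.026     ]]
fit [[ 0.66890233 -0.01283541  0.02938859]] [[ 0.00791827 -0.15088008  0.02      ]]
jar [[0.16380834 0.03963436 0.055     ]]
```

View pics/crop_side.png

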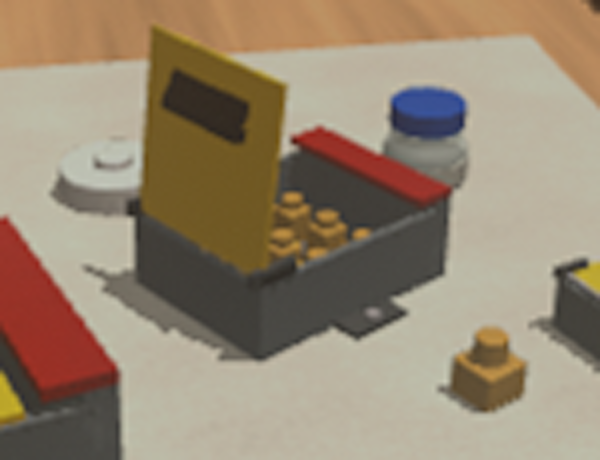

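View pics/crop_scene.png

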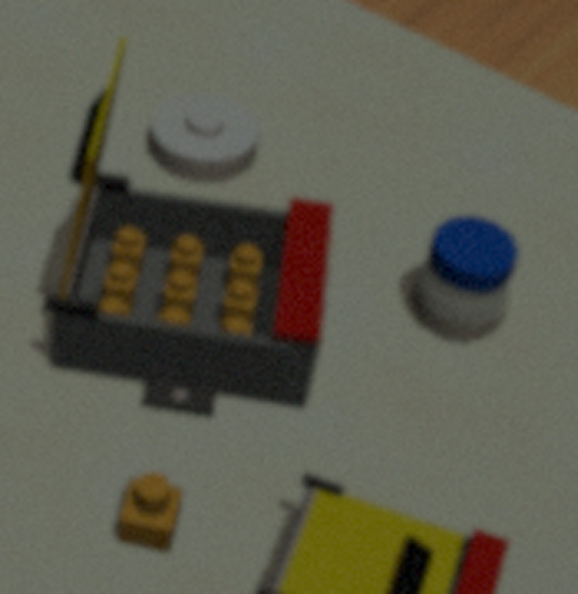

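Call:
play_rows --targets '[{"jaw": 1,"yaw": -0.135},{"jaw": 1,"yaw": -0.135},{"jaw": 1,"yaw": -0.135},{"jaw": 1,"yaw": -0.135},{"jaw": 1,"yaw": -0.135}]' --squeeze 10

```text
invalid input
```

The crops confirm it. The flap leans at 1.46 rad with its step on the robot side, and the wheel, jar and fitting are at least 90 mm away from my working line. The move was refused, so I'll retry with every key filled in.

Call:
play_rows --targets '[{"jaw": 1,"dx": 0,"dy": 0,"dz": 0,"yaw": -0.135},{"jaw": 1,"dx": 0,"dy": 0,"dz": 0,"yaw": -0.135},{"jaw": 1,"dx": 0,"dy": 0,"dz": 0,"yaw": -0.135},{"jaw": 1,"dx": 0,"dy": 0,"dz": 0,"yaw": -0.135},{"jaw": 1,"dx": 0,"dy": 0,"dz": 0,"yaw": -0.135}]' --squeeze 10

```text
clock: 0.9
tool_pos: [0.2546, 0.5707, 0.2387]
eef_rot: [-0.14, 0.99, -0.0, 0.001]
contact_force: [-0.0, -0.1, -0.4]
opening: 0.572
```

Call:
play_rows --targets '[{"jaw": 1,"dx": 0,"dy": 0,"dz": 0,"yaw": -0.125},{"jaw": 1,"dx": 0,"dy": 0,"dz": 0,"yaw": -0.12},{"jaw": 1,"dx": 0.01,"dy": -0.045,"dz": 0,"yaw": 0},{"jaw": 1,"dx": 0.01,"dy": -0.045,"dz": 0,"yaw": 0},{"jaw": 1,"dx": 0.01,"dy": -0.045,"dz": 0,"yaw": 0}]'

```text
clock: 1.4
tool_pos: [0.2953, 0.4431, 0.2379]
eef_rot: [-0.271, 0.963, 0.004, 0.0]
contact_force: [1.1, -0.4, 0.3]
opening: 0.119
```

```bash
python3 -c "
from h import *
tool()"
```

```text
t 1.4 case [[-0.0852  0.4242  0.2379]] xaxis-vs -u deg -358.77 F [ 1.1 -0.4  0.3] Fcase [ 0.8 -0.9] open 0.119 q [-0.76  0.6  -0.5   1.84  0.38  0.79  0.67]
```

Call:
play_rows --targets '[{"jaw": 1,"dx": 0.005,"dy": -0.047,"dz": 0,"yaw": 0.02},{"jaw": 1,"dx": 0.005,"dy": -0.047,"dz": 0,"yaw": 0},{"jaw": 1,"dx": 0.005,"dy": -0.047,"dz": 0,"yaw": 0},{"jaw": 1,"dx": 0.005,"dy": -0.047,"dz": 0,"yaw": 0},{"jaw": 1,"dx": 0.005,"dy": -0.047,"dz": 0,"yaw": 0}]'

```text
clock: 1.9
tool_pos: [0.3959, 0.2198, 0.2369]
eef_rot: [-0.262, 0.965, 0.004, 0.002]
contact_force: [0.9, 0.6, -0.1]
opening: 0.003
```

Call:
play_rows --targets '[{"jaw": 1,"dx": 0.002,"dy": -0.047,"dz": 0,"yaw": 0},{"jaw": 1,"dx": 0.002,"dy": -0.047,"dz": 0,"yaw": 0},{"jaw": 1,"dx": 0.002,"dy": -0.047,"dz": 0,"yaw": 0},{"jaw": 1,"dx": 0.002,"dy": -0.03,"dz": 0,"yaw": 0},{"jaw": 1,"dx": 0,"dy": 0,"dz": 0,"yaw": 0}]'

```text
clock: 2.4
tool_pos: [0.4809, 0.0532, 0.2359]
eef_rot: [-0.256, 0.967, 0.002, 0.003]
contact_force: [0.3, 0.6, 0.4]
opening: 0.005
```

```bash
python3 -c "
from h import *
tool()"
```

```text
t 2.4 case [[-0.121  -0.0061  0.2359]] xaxis-vs -u deg -0.5699999999999932 F [0.3 0.6 0.4] Fcase [0.6 0.4] open 0.005 q [ 0.15  0.55 -0.54  1.98  0.41  0.72  1.44]
```

Call:
play_rows --targets '[{"jaw": 1,"dx": 0,"dy": 0.006,"dz": 0.04,"yaw": 0},{"jaw": 1,"dx": 0,"dy": 0,"dz": 0.04,"yaw": 0},{"jaw": 1,"dx": 0,"dy": 0,"dz": 0.035,"yaw": 0},{"jaw": 1,"dx": 0,"dy": 0,"dz": 0.012,"yaw": 0},{"jaw": 1,"dx": 0,"dy": 0,"dz": 0,"yaw": 0}]'

```text
clock: 2.9
tool_pos: [0.4818, 0.0622, 0.1068]
eef_rot: [-0.254, 0.967, 0.003, 0.007]
contact_force: [-0.1, -0.5, 0.6]
opening: 0.005
```

```bash
python3 -c "
from h import *
tool();s=snap('side','side1.png');s=snap('scene','scene1.png')
for s_ in (58,62):
  for th in np.arange(1.46,-.01,-.146): print(s_,th.round(2),((-60+s_*np.cos(th)-3*np.sin(th)-9).round(1),(-60+72*np.cos(th)-11*np.sin(th)-9).round(1)),(47+s_*np.sin(th)+3*np.cos(th)).round(1))
"
```

```text
t 2.9 case [[-0.1157  0.0012  0.1068]] xaxis-vs -u deg -0.7199999999999989 F [-0.1 -0.5  0.6] Fcase [-0.3 -0.3] open 0.005 q [-0.02  0.75 -0.33  2.1   0.63  0.37  1.23]
58 1.46 (np.float64(-65.6), np.float64(-72.0)) 105.0
58 1.31 (np.float64(-57.2), np.float64(-61.4)) 103.9
58 1.17 (np.float64(-49.0), np.float64(-50.9)) 101.5
58 1.02 (np.float64(-41.3), np.float64(-40.8)) 98.0
58 0.88 (np.float64(-34.2), np.float64(-31.4)) 93.5
58 0.73 (np.float64(-27.8), np.float64(-22.7)) 87.9
58 0.58 (np.float64(-22.3), np.float64(-15.0)) 81.5
58 0.44 (np.float64(-17.7), np.float64(-8.5)) 74.3
58 0.29 (np.float64(-14.3), np.float64(-3.2)) 66.6
58 0.15 (np.float64(-12.1), np.float64(0.6)) 58.4
58 0.0 (np.float64(-11.0), np.float64(3.0)) 50.0
62 1.46 (np.float64(-65.1), np.float64(-72.0)) 109.0
62 1.31 (np.float64(-56.2), np.float64(-61.4)) 107.7
62 1.17 (np.float64(-47.5), np.float64(-50.9)) 105.2
62 1.02 (np.float64(-39.2), np.float64(-40.8)) 101.5
62 0.88 (np.float64(-31.6), np.float64(-31.4)) 96.5
62 0.73 (np.float64(-24.8), np.float64(-22.7)) 90.6
62 0.58 (np.float64(-18.9), np.float64(-15.0)) 83.7
62 0.44 (np.float64(-14.1), np.float64(-8.5)) 76.0
62 0.29 (np.float64(-10.5), np.float64(-3.2)) 67.7
62 0.15 (np.float64(-8.1), np.float64(0.6)) 59.0
62 0.0 (np.float64(-7.0), np.float64(3.0)) 50.0
```

View pics/side1.png

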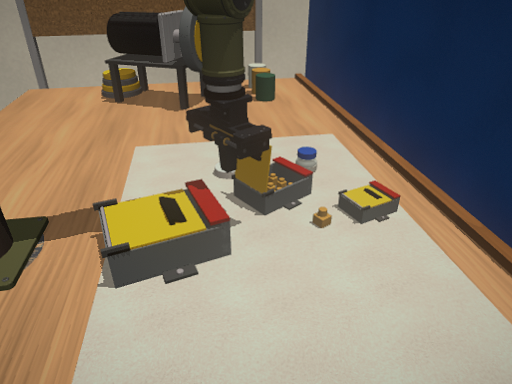

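The side view shows the shut fingers behind the flap at about (230,160), clear of everything. I'll push forward along the arc.

Call:
play_rows --targets '[{"jaw": 1,"dx": -0.012,"dy": 0,"dz": 0,"yaw": 0},{"jaw": 1,"dx": -0.012,"dy": 0,"dz": 0,"yaw": 0},{"jaw": 1,"dx": -0.01,"dy": 0,"dz": 0,"yaw": 0},{"jaw": 1,"dx": -0.007,"dy": 0,"dz": 0,"yaw": 0},{"jaw": 1,"dx": -0.007,"dy": 0,"dz": 0,"yaw": 0}]'

```text
clock: 3.5
tool_pos: [0.527, 0.0875, 0.1146]
eef_rot: [-0.254, 0.967, 0.003, 0.011]
contact_force: [-1.6, -0.2, -0.0]
opening: 0.006
```

```bash
python3 -c "
from h import *
tool();flap_angle()
"
```

```text
t 3.5 case [[-0.0638  0.0003  0.1146]] xaxis-vs -u deg -0.75 F [-1.6 -0.2 -0. ] Fcase [-1.5  0.6] open 0.006 q [-0.01  0.78 -0.38  1.96  0.58  0.49  1.27]
scene 136 mean [-0.0457 -0.0319  0.1128] dir angle 1.381 hi [-0.0362  0.0515  0.1554] lo [-0.0565 -0.0515  0.0513]
side 1091 mean [-0.051  -0.0108  0.0914] dir angle 1.333 hi [-0.0361  0.0494  0.1497] lo [-0.061  -0.0502  0.0534]
```

Call:
play_rows --targets '[{"jaw": 1,"dx": -0.004,"dy": 0,"dz": 0.006,"yaw": 0},{"jaw": 1,"dx": -0.005,"dy": 0,"dz": 0.004,"yaw": 0},{"jaw": 1,"dx": -0.005,"dy": 0,"dz": 0.003,"yaw": 0},{"jaw": 1,"dx": -0.005,"dy": 0,"dz": 0.003,"yaw": 0},{"jaw": 1,"dx": -0.004,"dy": 0,"dz": 0.003,"yaw": 0}]'

```text
clock: 4.1
tool_pos: [0.5483, 0.0993, 0.0944]
eef_rot: [-0.254, 0.967, 0.003, 0.011]
contact_force: [-0.2, -0.1, 1.8]
opening: 0.004
```

```bash
python3 -c "
from h import *
tool();flap_angle()
"
```

```text
t 4.1 case [[-0.0395 -0.0002  0.0944]] xaxis-vs -u deg -0.7599999999999909 F [-0.2 -0.1  1.8] Fcase [-0.3 -0. ] open 0.004 q [-0.04  0.83 -0.37  1.9   0.59  0.5   1.26]
scene 683 mean [-0.0248 -0.0192  0.1016] dir angle 0.967 hi [0.0019 0.0444 0.1393] lo [-0.0565 -0.0508  0.0557]
side 1040 mean [-0.0375 -0.0101  0.083 ] dir angle 0.934 hi [-0.0049  0.0495  0.1287] lo [-0.0578 -0.05    0.0544]
```

Call:
play_rows --targets '[{"jaw": 1,"dx": -0.004,"dy": 0,"dz": 0.002,"yaw": 0},{"jaw": 1,"dx": -0.004,"dy": 0,"dz": 0.003,"yaw": 0},{"jaw": 1,"dx": -0.003,"dy": 0,"dz": 0.003,"yaw": 0},{"jaw": 1,"dx": -0.003,"dy": 0,"dz": 0.004,"yaw": 0},{"jaw": 1,"dx": -0.003,"dy": 0,"dz": 0.004,"yaw": 0}]'

```text
clock: 4.7
tool_pos: [0.5634, 0.1082, 0.0776]
eef_rot: [-0.254, 0.967, 0.003, 0.01]
contact_force: [-1.2, -0.4, 1.2]
opening: 0.003
```

```bash
python3 -c "
from h import *
tool();flap_angle()
"
```

```text
t 4.7 case [[-0.022  -0.0002  0.0776]] xaxis-vs -u deg -0.75 F [-1.2 -0.4  1.2] Fcase [-1.2  0.3] open 0.003 q [-0.05  0.87 -0.37  1.85  0.59  0.5   1.26]
scene 1093 mean [-0.0034 -0.0187  0.0845] dir angle 0.575 hi [0.0348 0.0485 0.148 ] lo [-0.0541 -0.0503  0.0536]
side 1005 mean [-0.0228 -0.0108  0.0723] dir angle 0.505 hi [0.0302 0.0487 0.1024] lo [-0.056  -0.0502  0.0534]
```

Call:
play_rows --targets '[{"jaw": 1,"dx": -0.002,"dy": 0,"dz": 0.004,"yaw": 0},{"jaw": 1,"dx": -0.002,"dy": 0,"dz": 0.004,"yaw": 0},{"jaw": 1,"dx": -0.002,"dy": 0,"dz": 0.004,"yaw": 0},{"jaw": 1,"dx": -0.001,"dy": 0,"dz": 0.004,"yaw": 0},{"jaw": 1,"dx": -0.001,"dy": 0,"dz": 0.004,"yaw": 0}]'

```text
clock: 5.3
tool_pos: [0.5709, 0.1124, 0.0563]
eef_rot: [-0.254, 0.967, 0.003, 0.009]
contact_force: [-2.6, -0.2, 2.1]
opening: 0.009
```

```bash
python3 -c "
from h import *
tool();flap_angle('3.png')
"
```

```text
t 5.3 case [[-0.0134 -0.0002  0.0563]] xaxis-vs -u deg -0.75 F [-2.6 -0.2  2.1] Fcase [-2.3  1.1] open 0.009 q [-0.07  0.91 -0.35  1.84  0.61  0.48  1.25]
scene 1127 mean [ 0.0097 -0.0195  0.0611] dir angle 0.091 hi [0.0498 0.0499 0.1403] lo [-0.0516 -0.0504  0.0509]
side 777 mean [-0.0116 -0.0101  0.0562] dir angle 0.098 hi [0.0493 0.0492 0.0627] lo [-0.0536 -0.0502  0.0511]
```

View pics/scene3.png

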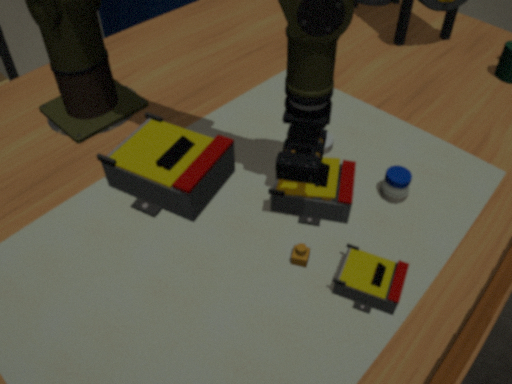

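The scene view shows the flap almost flat at (305,187), its free edge short of the lip at (347,182), and nothing else disturbed. Now I'll press it down.

Call:
play_rows --targets '[{"jaw": 1,"dx": 0,"dy": 0,"dz": 0.003,"yaw": 0},{"jaw": 1,"dx": 0,"dy": 0,"dz": 0.003,"yaw": 0},{"jaw": 1,"dx": 0,"dy": 0,"dz": 0.002,"yaw": 0},{"jaw": 1,"dx": 0,"dy": 0,"dz": 0.002,"yaw": 0},{"jaw": 1,"dx": 0,"dy": 0,"dz": 0.002,"yaw": 0}]'

```text
clock: 5.9
tool_pos: [0.5746, 0.1146, 0.0491]
eef_rot: [-0.254, 0.967, 0.003, 0.014]
contact_force: [-2.4, -0.6, 20.0]
opening: 0.012
```

```bash
python3 -c "
from h import *
tool();flap_angle()
"
```

```text
t 5.9 case [[-0.0091 -0.0002  0.0491]] xaxis-vs -u deg -0.7400000000000091 F [-2.4 -0.6 20. ] Fcase [-2.4  0.7] open 0.012 q [-0.08  0.92 -0.33  1.83  0.62  0.46  1.24]
scene 1087 mean [ 0.0151 -0.0192  0.052 ] dir angle 3.088 hi [0.0543 0.0508 0.1325] lo [-0.0473 -0.0509  0.0468]
side 678 mean [-0.0065 -0.01    0.0509] dir angle 3.126 hi [0.0531 0.0477 0.0527] lo [-0.0497 -0.05    0.0488]
```

Call:
play_rows --targets '[{"jaw": 1,"dx": -0.003,"dy": 0,"dz": 0.001,"yaw": 0},{"jaw": 1,"dx": -0.003,"dy": 0,"dz": 0.001,"yaw": 0},{"jaw": 1,"dx": -0.003,"dy": 0,"dz": 0.001,"yaw": 0},{"jaw": 1,"dx": -0.003,"dy": 0,"dz": 0.001,"yaw": 0},{"jaw": 1,"dx": -0.003,"dy": 0,"dz": 0.001,"yaw": 0}]'

```text
clock: 6.5
tool_pos: [0.5857, 0.121, 0.0496]
eef_rot: [-0.254, 0.967, 0.001, 0.013]
contact_force: [-8.5, -2.4, 13.0]
opening: 0.007
```

```bash
python3 -c "
from h import *
tool();flap_angle()
"
```

```text
t 6.5 case [[ 0.0037 -0.0003  0.0496]] xaxis-vs -u deg -0.7400000000000091 F [-8.5 -2.4 13. ] Fcase [-8.5  2.2] open 0.007 q [-0.09  0.93 -0.34  1.79  0.6   0.5   1.25]
scene 923 mean [ 0.0173 -0.0253  0.0535] dir angle 3.106 hi [0.057  0.05   0.1356] lo [-0.0366 -0.0509  0.0473]
side 657 mean [ 0.0025 -0.0108  0.0512] dir angle 3.131 hi [0.0598 0.0483 0.0531] lo [-0.0373 -0.0503  0.0489]
```

Call:
play_rows --targets '[{"jaw": 1,"dx": -0.004,"dy": 0,"dz": 0.001,"yaw": 0},{"jaw": 1,"dx": -0.004,"dy": 0,"dz": 0.001,"yaw": 0},{"jaw": 1,"dx": -0.004,"dy": 0,"dz": 0.001,"yaw": 0},{"jaw": 1,"dx": -0.004,"dy": 0,"dz": 0.001,"yaw": 0},{"jaw": 1,"dx": -0.004,"dy": 0,"dz": 0.001,"yaw": 0}]'

```text
clock: 7.1
tool_pos: [0.5857, 0.121, 0.0489]
eef_rot: [-0.254, 0.967, -0.007, -0.006]
contact_force: [-9.5, -3.7, 17.7]
opening: 0.007
```

```bash
python3 -c "
from h import *
tool();flap_angle('5.png')
"
```

```text
t 7.1 case [[ 0.0037 -0.0003  0.0489]] xaxis-vs -u deg -0.8300000000000125 F [-9.5 -3.7 17.7] Fcase [-10.1   1.6] open 0.007 q [-0.09  0.94 -0.36  1.76  0.59  0.56  1.27]
scene 904 mean [ 0.0162 -0.0264  0.0525] dir angle 3.117 hi [0.057  0.0477 0.1315] lo [-0.0365 -0.0511  0.0468]
side 652 mean [ 0.0027 -0.0103  0.0508] dir angle 3.13 hi [0.0609 0.0488 0.0523] lo [-0.0372 -0.0502  0.0487]
```

View pics/side5.png

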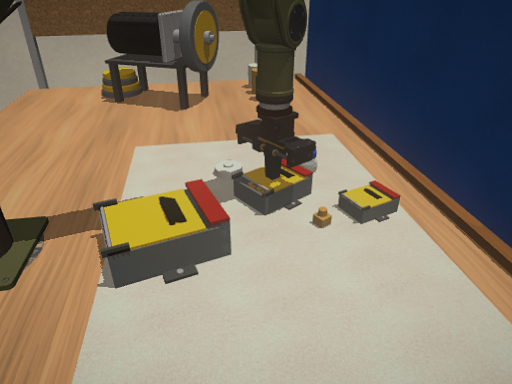

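The flap has stopped with 10 N of push and its hinge side has moved 16 mm, which matches fully home. I'll relax and lift off.

Call:
play_rows --targets '[{"jaw": 1,"dx": 0.0005,"dy": 0,"dz": 0,"yaw": 0},{"jaw": 1,"dx": 0.001,"dy": 0,"dz": -0.002,"yaw": 0},{"jaw": 1,"dx": 0.001,"dy": 0,"dz": -0.005,"yaw": 0},{"jaw": 1,"dx": 0,"dy": 0,"dz": -0.02,"yaw": 0},{"jaw": 1,"dx": 0,"dy": 0,"dz": -0.04,"yaw": 0}]'

```text
clock: 7.7
tool_pos: [0.5815, 0.1199, 0.1146]
eef_rot: [-0.254, 0.967, -0.008, -0.009]
contact_force: [0.7, 0.1, -0.3]
opening: 0.006
```

Call:
play_rows --targets '[{"jaw": 1,"dx": 0.01,"dy": 0,"dz": -0.04,"yaw": 0},{"jaw": 1,"dx": 0.04,"dy": 0,"dz": -0.02,"yaw": 0},{"jaw": 1,"dx": 0.045,"dy": 0,"dz": 0,"yaw": 0},{"jaw": 1,"dx": 0.03,"dy": 0,"dz": 0,"yaw": 0},{"jaw": 1,"dx": 0,"dy": 0,"dz": 0,"yaw": 0}]'

```text
clock: 8.2
tool_pos: [0.4737, 0.0598, 0.1834]
eef_rot: [-0.254, 0.967, -0.007, -0.003]
contact_force: [1.1, -0.1, -0.8]
opening: 0.002
```

```bash
python3 -c "
from h import *
tool();flap_angle('6.png')
for n,b in (('scene',(255,100,430,280)),('side',(200,125,350,240))):
  f=cv2.imread('pics/'+n+'6.png');cv2.imwrite('pics/c6'+n+'.png',cv2.resize(f[b[1]:b[3],b[0]:b[2]],None,fx=3.3,fy=3.3,interpolation=cv2.INTER_CUBIC))
s=snap('scene')
for nm,uv,h in (('wheel',(317,139),.026),('fit',(300,253),.02),('jar',(398,175),.055)): print(nm,pts(s,[uv]).round(4))
"
```

```text
t 8.2 case [[-0.1239  0.0031  0.1834]] xaxis-vs -u deg -0.8300000000000125 F [ 1.1 -0.1 -0.8] Fcase [ 0.9 -0.7] open 0.002 q [ 0.06  0.62 -0.46  2.05  0.51  0.59  1.33]
scene 1864 mean [ 0.0066 -0.0034  0.0519] dir angle 0.03 hi [0.0561 0.0517 0.0562] lo [-0.0371 -0.0499  0.049 ]
side 831 mean [ 0.0038 -0.0041  0.0528] dir angle 0.032 hi [0.0553 0.0493 0.0556] lo [-0.0371 -0.0501  0.0503]
wheel [[0.5066 0.2471 0.0259]]
fit [[ 0.6693 -0.0134  0.0303]]
jar [[0.7033 0.2388 0.0532]]
```

View pics/c6scene.png

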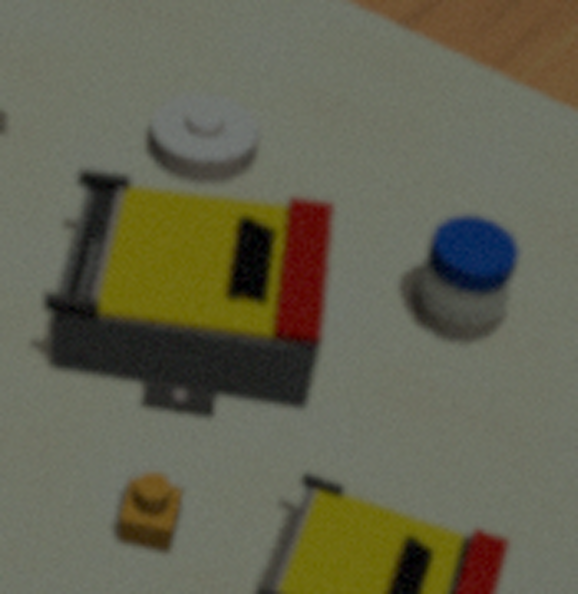

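View pics/c6side.png

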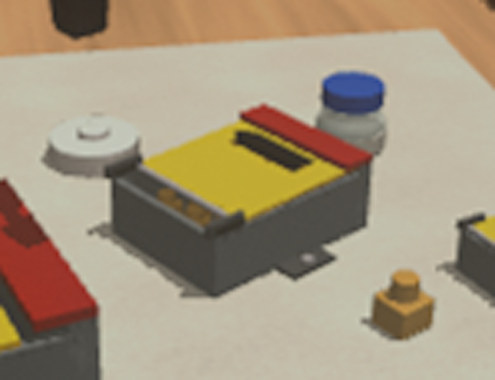

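The flap is flat at 0.03 rad with its edge under the lip, and the neighbours haven't moved. One more check on the slide, from where the step sits.

```bash
python3 -c "
from h import *
for n in ('scene','side'):
  s=snap(n);g=s['frame'].max(2);v,u=np.where(g<45);P=case(pts(s,np.c_[u,v]))
  P=P[(abs(P[:,1])<.025)&(P[:,0]>-.02)&(P[:,0]<.055)&(P[:,2]>.048)&(P[:,2]<.07)]
  print(n,len(P),np.percentile(P,[2,50,98],axis=0).round(4))
tool()
"
```

```text
scene 180 [[ 0.0309 -0.024   0.0529]
 [ 0.0394 -0.0012  0.0583]
 [ 0.0484  0.0242  0.062 ]]Traceback (most recent call last):
  File "<string>", line 6, in <module>
    print(n,len(P),np.percentile(P,[2,50,98],axis=0).round(4))
                   ~~~~~~~~~~~~~^^^^^^^^^^^^^^^^^^^^
    return _quantile_unchecked(
        a, q, axis, out, overwrite_input, method, keepdims, weights)
    return _ureduce(a,
                    func=_quantile_ureduce_func,
    ...<5 lines>...
                    overwrite_input=overwrite_input,
                    method=method)
    r = func(a, **kwargs)
    result = _quantile(arr,
                       quantiles=q,
    ...<2 lines>...
                       out=out,
                       weights=wgt)
    slices_having_nans = np.isnan(arr[-1, ...])
                                  ~~~^^^^^^^^^
IndexError: index -1 is out of bounds for axis 0 with size 0
```

```bash
python3 -c "
from h import *
r.finish_job()"
```

```text
the job is handed in; nothing more can be done
```

The middle-sized case is closed and I've handed the job in. With shut fingers I folded the flap flat, pressed it down and pushed it at its thumb step until it stopped under about 10 N. Then I lifted off and backed away. It took about 8.5 s of the 42 s.

**Flap angle:** after letting go, both cameras put it at 0.03 rad, which is where a tucked flap should rest.

**Slide:** the hinge-side edge moved about 16 mm. In the scene camera the step's far end is at x = 48 mm, as expected with the flap fully home. The free edge is hidden under the lip, so its position is inferred from these.

**Neighbours:** the felt wheel, fitting and jar lie within about 3 mm of where they were first measured, which is measurement noise.

**Failed or off-plan:**
- My first move call was refused because some values were missing from its rows.
- The side camera's step check failed because its colour threshold found no pixels, so the step position comes from the scene camera only.
- The flap slid roughly 4 mm while I was first pressing it down, but its edge was already low enough to go under the lip.
- Pressing peaked at about 20 N in the readings.

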